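# Snap the cover onto a door closer

## Robot

A 6-joint arm with a two-finger parallel gripper is mounted at the origin on the work surface. World frame = base frame: x ahead of the robot, y to its left, z up, the work surface at z = 0. Lengths are in mm, angles in degrees, forces in N, time in s.
With the tool pointing down it reaches from about 350 to 850 mm from the base axis. Payload 8.1 kg.
Tool frame: the origin (TCP) lies midway between the tips of the shut fingers; the grasp point (between the pads) lies 19 mm behind it (r.grasp_offset is the distance from the TCP to the grasp point, in mm); z points along the fingers, x is the direction in which the jaws open and shut, and the axes are right-handed (so a half turn about z gives the same grasp; the last joint's range is limited). The gripper opens to 85 mm and grips with 20 to 120 N. Pads are 22 mm wide; open, the fingers measure 114 mm over their backs; the gripper's body (76 mm by 85 mm) begins 54 mm behind the grasp point. The pads swing forward as they close: fully open they stand 13 mm farther back than shut.
Start: joints at [58.705, 7.471, 85.268, -0, 87.261, -4.893], TCP at [266.779, 537.433, 231.292] pointing down, gripper open.
Joint ranges: [-169.43, 169.43], [-51.17, 129.36], [1.28, 143.12], [-76.62, 256.62], [0, 156.53], [-152.29, 152.29]. Speed limits (degrees/s): [136.94, 136.94, 159.86, 180, 180, 180].

## Interface

Orientations are given as [roll, pitch, yaw] about the fixed x, y, z axes, in that order (R = Rz(yaw) Ry(pitch) Rx(roll)).
In Python, from bench import r, optics, hand_in gives the robot as it stands.
- The arm moves only by the shell command python3 -m pendant 'ROWS' [FORCE]. ROWS is JSON, a list of rows, each a list of 5 numbers: the opening, from 0 (shut) to 1 (fully open), then the shift along the tool's x, y, z in mm, then the turn about the tool's z in degrees. A call has 1 to 10 rows; each row shifts and turns the commanded pose from where the row before left it, along the tool's axes as they then stand; what a row does not reach is not made up. A row lasts 1/10 s, in which the tool goes at most 50 mm and 8.59 degrees, less where a joint would pass 70% of its speed; a pose out of reach is approached as far as the arm can. A call with a gripper value outside its range is refused whole. The fingers move at their own pace and stop on an object; FORCE is the grip in N (left out, the last holds). Time passes only in rows, so rows that do not move let the fingers close. It gives the time, the measured TCP pose, the force and the opening at its end, in the units of the state.
- r.sense(): the state, without advancing time (a new reading comes with each control period).
- optics.snapshot(name): name is "scene" or "side" or "wrist"; returns (picture, depth): 384x512x3 uint8, blue, green, red; 384x512 float32, mm along the optical axis (not along the pixel's ray), 0 where there is no reading.
- optics.camera_params(name): a dict with "camera_matrix" (3x3 intrinsics, pixels), "k1" (the pictures are not rectified: a ray, as slopes to the right and down, at radius r is drawn at 1 + k1 r^2 times it, then the intrinsics apply), "eye" and "orientation" of the camera in the world. Camera axes: x right, y down, z forward; pixel columns grow to the right and rows downward; lengths in mm; the calibration is good to about 2 mm. A picture is of the moment at which its call begins: read the wrist's pose just before it. camera_params takes no time and is no camera call; for the wrist camera it gives the pose at the moment of the call.
- hand_in(): hands the job in, once; it reports no verdict.
Trained networks look in the newest picture that a camera, given by its name, has taken for a name from the list of things; names that differ only in an ending like _2 or _b are one class to them, and where a whole thing is asked for, a point or a joint stands for the part that bears it (a point fixed in the world has none). Each returns a list of dicts, best first, with "score" (0 to 1); they miss things now and then, are a little off and sometimes report something else, mostly with a low value. They report only what shows in the picture. A call takes as long as a camera call.
- optics.search_frame(camera, query): "at" ([x, y, z] in mm, in world coordinates, good to about 4 mm: the middle of the surface that is visible of it).
The state is a dict: "time": time; "joint_pos": joint angles; "qd": joint speeds; "joint_efforts": joint torques, N m; "tool_pos": TCP position; "tcp_rot": TCP orientation; "ft_force": force on the tool from outside, world axes, zero at the start; "wrist_torque": the same for the moment, N m; "finger_gap": finger opening in mm.
Only numpy, scipy, OpenCV 4.12 (cv2) and the standard library are available. Lean on these libraries where they do the work, as an engineer would, in place of code of your own. Each camera call takes 0.05 s, during which the arm holds its last target. There are 200 camera calls.

## Task

Fit the long cover onto the door closer that is screwed to the door section: the right way round, so that its cut-out straddles the spindle, and pushed straight down until both end hooks have clicked and it sits fully home along its whole length. Press with no more than the firm push of a thumb - forcing or hammering it cracks the cover - and let go of it when it is home.

Things in the scene. Friction and masses are not known exactly. Their poses are not given: they have to be found in the camera images.
- cover: the long cover, to be fitted: grey moulded rectangular shell, open below, 226 mm long (x), 56 wide (y), 44 high, roof and walls 3 mm, 0.1 to 0.16 kg, lying open side down on the bench. Origin: centre of its underside (rim plane), z up. It can be gripped across its 56 mm width at the middle. Each end wall has a clip window over a cross bar that lies 18 to 21 mm above the rim, cut out below the bar
- cover_cutout (a point): middle of the spindle cut-out in the cover's +y long wall, at rim height: 50 mm from the cover's middle towards its +x, 28 mm towards +y; the cut-out is 22 mm wide, runs the whole height of the wall from the open rim and bites 10 mm into the roof's edge, so it shows from above as a notch
- cover_end_a (a point): point on the cover's roof, 44 mm above the rim, 95 mm from its middle towards +x: a place to press that end. The cover cracks if it is forced onto the closer with over 60 N
- cover_end_b (a point): point on the cover's roof, 44 mm above the rim, 95 mm from its middle towards -x: a place to press that end
- closer_seat (a point): on the door closer: centre of the top face of its steel mounting plate (244 x 64 mm), 36 to 48 mm above the bench; x along the closer, y to the side where the spindle sticks out, z up. When the cover is home its rim lies on this face, its origin at this point, its axes along these. Below is a fixed white-faced door section, 300 x 180 mm. The closer's cylinder, 46 mm wide, rises 38 mm above the plate
- spindle_tip (a point): end of the closer's level steel spindle, 14 mm thick, 50 mm from the closer's middle towards +x of closer_seat, 54 mm towards its +y, 15 mm above the plate; a cover put on the wrong way round lands on the spindle
- hook_a (a joint): inward bend (rad) of the springy upright steel hook on the plate's +x end, 106 mm from the middle: 0 sprung out, 0.1 to 0.2 when forced in. Tip 38 mm above the plate, slanting outer lead-in, ledge 22 mm above the plate. The cover's bar meets the lead-in with the rim about 14 mm above the plate; that end takes 15 to 25 N to go on; the hook clicks out into the window in the last 1 to 2 mm
- hook_b (a joint): the same for the like hook at the -x end, 106 mm from the middle
- short_cover: a cover for a smaller closer, of the same make and shape but 188 mm long, that also lies on the bench and does not fit here; origin at the centre of its underside

How it is judged (in metres and radians):
At the end, for the whole second after the job is handed in: the long cover sits on the closer: both ends of its roof less than 46.2 mm above the plate (44 mm when home), its middle within 6 mm of the closer's, lined up within 0.06 rad, both hooks sprung back (bend under 0.04 rad), at rest (z of each of cover_end_a, cover_end_b in the frame of closer_seat below 0.0462 m and horizontal distance between cover and closer_seat below 0.006 m and angle between the x axis of cover and the x axis of closer_seat, either way round below 0.06 rad and value of joint each of hook_a, hook_b below 0.04 rad and linear speed of cover below 0.01 m/s); the robot touches nothing.
It fails at once if the cover is forced down on the closer with more than 60 N (contact force between cover and door_section above 60 N).
It also fails if it takes over 72 s, if anything falls off the work surface, if the arm or the gripper's body presses on something with over 40 N, if the wrist force passes 120 N, or if a joint passes its speed limit or range.

## Working session

There is one attempt and no reset: what is moved stays moved. The work goes in short steps, Python scripts to look and compute and a shell command to move; the robot and the scene stay as the last step left them, time stands still between calls to the robot, and variables do not carry over. Pictures are saved under pics/ and viewed, about 8 in all and at most 12, crops included, and the job is handed in when it is done.

```bash
ls; mkdir -p pics
cat > h.py <<'E'
import numpy as np, cv2
from bench import r, optics
from scipy.spatial.transform import Rotation as R
def cam(name):
    p=optics.camera_params(name); return p
def Rot(o):
    o=np.array(o,float)
    return o if o.shape==(3,3) else R.from_euler('xyz',o,degrees=True).as_matrix()
def cloud(name,save=None):
    p=cam(name); im,d=optics.snapshot(name)
    if save: cv2.imwrite('pics/'+save,im)
    K=np.array(p['camera_matrix']); k1=p['k1']
    v,u=np.mgrid[:384,:512]
    x=(u-K[0,2])/K[0,0]; y=(v-K[1,2])/K[1,1]
    rd=np.hypot(x,y); ru=rd.copy()
    for _ in range(20): ru=rd/(1+k1*ru**2)
    s=np.where(rd>0,ru/np.maximum(rd,1e-9),1)
    P=np.stack([x*s*d,y*s*d,d],-1)@Rot(p['orientation']).T+np.array(p['eye'])
    P[d==0]=np.nan
    return im,P
E
python3 - <<'E'
from h import *
print(r.sense()); print(r.grasp_offset)
for n in ("scene","side"):
    p=cam(n);print(n,p)
    im,P=cloud(n,n+'1.png'); np.save(n+'.npy',P)
    for q in ("cover","short_cover","closer_seat","spindle_tip","cover_cutout","hook_a"):
        print(n,q,[(round(a['score'],2),np.round(a['at'])) for a in optics.search_frame(n,q)][:3])
a=cv2.imread('pics/scene1.png');b=cv2.imread('pics/side1.png')
E
```

```text
pics
{'time': 0.0, 'joint_pos': array([ 5.87045026e+01,  7.51521878e+00,  8.53308871e+01,  1.30808385e-03,
        8.72616661e+01, -4.89309255e+00]), 'qd': array([0.05622525, 0.0389747 , 0.02359743, 0.02291711, 0.02581904,
       0.02565798]), 'joint_efforts': array([ 5.82758039e-04, -5.69433689e+01, -5.00535679e+01, -2.14552383e-04,
        1.56049384e-02, -3.07788525e-05]), 'tool_pos': array([266.48361746, 536.94758719, 230.22787439]), 'tcp_rot': array([-1.79989506e+02,  1.07267773e-01,  6.35975412e+01]), 'ft_force': array([-0.51168517, -0.46206507, -0.88124149]), 'wrist_torque': array([ 0.03457087,  0.03081652, -0.06684707]), 'finger_gap': 85.43955001377431}
18.700000000000003
scene {'camera_matrix': array([[402.92406961,   0.        , 250.74998393],
       [  0.        , 402.92406961, 196.12409974],
       [  0.        ,   0.        ,   1.        ]]), 'k1': -0.0406343234878061, 'eye': array([1172.8550458 , -686.5589861 ,  747.29967486]), 'orientation': array([-126.37809823,   -0.93140193,   47.85079496])}
scene cover [(0.73, array([ 568., -133.,   42.]))]
scene short_cover [(0.82
[... 241 characters left out ...]
.])), (0.45, array([518., 372.,  66.])), (0.31, array([ 521., -405.,   42.]))]
side {'camera_matrix': array([[407.41457665,   0.        , 256.23841603],
       [  0.        , 407.41457665, 187.97764712],
       [  0.        ,   0.        ,   1.        ]]), 'k1': 0.012009446934208563, 'eye': array([  282.2302969 , -1191.60327655,   709.71532976]), 'orientation': array([-118.07305521,   -0.76828577,  -10.40461164])}
side cover [(0.9, array([ 544., -147.,   38.]))]
side short_cover [(0.84, array([ 495., -415.,   46.]))]
side closer_seat [(0.81, array([478., 196.,  46.]))]
side spindle_tip [(0.85, array([483., 198.,  41.]))]
side cover_cutout [(0.96, array([ 541., -142.,   39.]))]
side hook_a []
```

View pics/scene1.png

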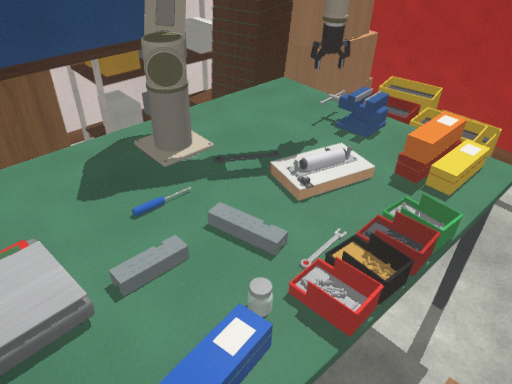

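The scene shows the long cover at about (247,227), the short cover at (150,263), and the closer on its white section at (322,165). Next I'll make top-down maps from the depth data.

```bash
cat > ortho.py <<'E'
from h import *
def ortho(im,P,cx,cy,half,zmin,zmax,res=1.0):
    n=int(2*half/res); o=np.zeros((n,n,3),np.uint8); zb=np.full((n,n),-1e9)
    Q=P.reshape(-1,3);C=im.reshape(-1,3)
    m=np.isfinite(Q[:,0])&(abs(Q[:,0]-cx)<half-1)&(abs(Q[:,1]-cy)<half-1)&(Q[:,2]>zmin)&(Q[:,2]<zmax)
    Q=Q[m];C=C[m];i=np.argsort(Q[:,2]);Q=Q[i];C=C[i]
    a=((cx+half-Q[:,0])/res).astype(int); b=((cy+half-Q[:,1])/res).astype(int)
    for da in(0,1):
        for db in (0,1): o[np.minimum(a+da,n-1),np.minimum(b+db,n-1)]=C
    return o
E
python3 - <<'E'
from ortho import *
for n in("scene","side"):
    P=np.load(n+'.npy'); im=cv2.imread(f'pics/{n}1.png')
    m=np.isfinite(P[...,0])&(abs(P[...,0]-560)<140)&(abs(P[...,1]+140)<150)&(P[...,2]>38)&(P[...,2]<52)
    rc=cv2.minAreaRect(P[m][:,:2].astype(np.float32)); print(n,m.sum(),rc,np.median(P[m][:,2]))
    m=np.isfinite(P[...,0])&(abs(P[...,0]-500)<200)&(abs(P[...,1]-215)<170)&(P[...,2]>62)&(P[...,2]<110)
    rc=cv2.minAreaRect(P[m][:,:2].astype(np.float32)); print(n,m.sum(),rc,np.percentile(P[m][:,2],[50,95]))
    m=np.isfinite(P[...,0])&(abs(P[...,0]-500)<200)&(abs(P[...,1]-215)<170)&(P[...,2]>20)&(P[...,2]<50)
    rc=cv2.minAreaRect(P[m][:,:2].astype(np.float32)); print(n,m.sum(),rc,np.percentile(P[m][:,2],[10,50,90]))
    # zooms
    c=[(170,130,240,90)] 
s=cv2.imread('pics/scene1.png');d=cv2.imread('pics/side1.png')
P=np.load('side.npy')
def crop(img,P,x,y,h):
    m=np.isfinite(P[...,0])&(abs(P[...,0]-x)<h)&(abs(P[...,1]-y)<h)&(P[...,2]>15)&(P[...,2]<120)
    v,u=np.where(m);a,b,c,e=v.min(),v.max(),u.min(),u.max()
    return cv2.resize(img[a:b,c:e],(395,290),interpolation=cv2.INTER_CUBIC)
Ps=np.load('scene.npy')
t=np.vstack([np.hstack([crop(s,Ps,560,-140,110),crop(s,Ps,500,215,150)]),np.hstack([crop(d,P,560,-140,110),crop(d,P,500,215,150)])])
cv2.imwrite('pics/z1.png',t)
E
```

```text
scene 1248 ((549.90576171875, -125.73497009277344), (229.02561950683594, 60.84968185424805), 13.831886291503906) 44.66959344641788
scene 578 ((492.2322998046875, 252.79867553710938), (83.52986145019531, 243.67063903808594), 1.0869591236114502) [76.32538292 84.65581837]
scene 2242 ((491.1869201660156, 261.2808532714844), (298.1995849609375, 191.9020233154297), 76.24867248535156) [28.55879802 42.19046041 46.27760479]
side 819 ((550.7809448242188, -123.54808044433594), (228.71975708007812, 62.437408447265625), 15.173237800598145) 46.76087562186899
side 299 ((492.9797058105469, 249.23684692382812), (83.37464904785156, 248.81964111328125), 1.5124667882919312) [80.62166199 88.14344927]
side 1286 ((492.139404296875, 258.77691650390625), (299.8912658691406, 185.8793182373047), 75.97946166992188) [29.9682212  44.9633331  48.00545183]
```

View pics/z1.png

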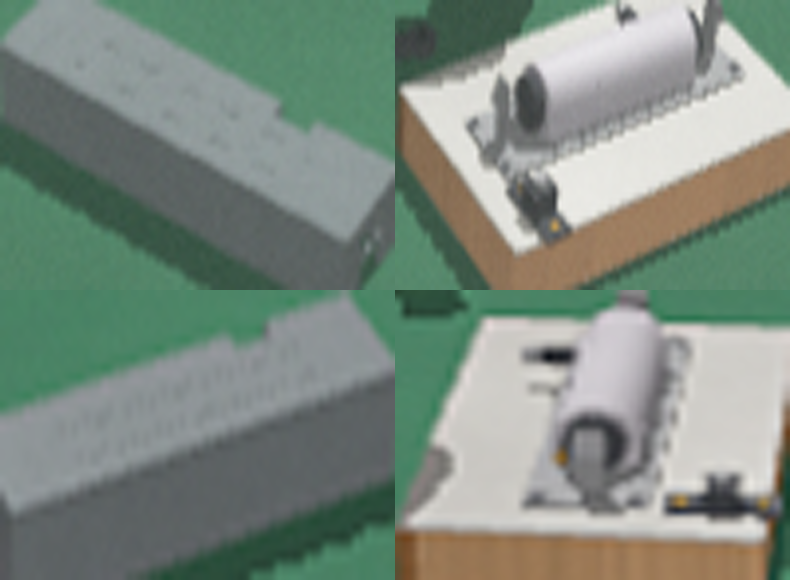

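The covers' notches show in both views. The long cover is at about (550,-125) with yaw 14.5° and its notch at +x,+y. The closer is at about (492,262) with yaw around 76°. I'll move over the closer for a wrist look on the way.

```bash
python3 -m pendant '[[1,-18,40,-8,0],[1,-18,40,-8,0],[1,-18,40,-8,0],[1,-18,40,-8,0],[1,-18,40,-8,0],[1,-18,40,-8,0],[1,-18,40,-8,0],[1,-18,40,-8,0],[1,0,0,0,0],[1,0,0,0,0]]'
cat > look.py <<'E'
import sys
from ortho import *
n,cx,cy,half,out=sys.argv[1],*map(float,sys.argv[2:5]),sys.argv[5]
im,P=cloud('wrist',out+'_raw.png'); np.save(out+'.npy',P)
print(r.sense()['tool_pos'],r.sense()['tcp_rot'],cam('wrist')['eye'])
for q in sys.argv[6:]:
    print(q,[(round(a['score'],2),np.round(a['at'])) for a in optics.search_frame('wrist',q)][:3])
o=ortho(im,P,cx,cy,half,-10,150); o=cv2.resize(o,(560,560))
cv2.imwrite('pics/'+out+'.png',o)
E
python3 look.py w 492 262 180 wc closer_seat spindle_tip hook_a
```

```text
time: 1.7
tool_pos: [489.9, 265.5, 295.4]
tcp_rot: [-180.0, -0.0, 63.5]
ft_force: [-0.1, -0.2, -0.4]
finger_gap: 85.3
[489.12805709 266.32562049 295.09430045] [-1.79961699e+02 -3.19715675e-03  6.35563887e+01] [414.60189499 303.56924466 438.74008212]
closer_seat [(0.58, array([481., 276.,  40.]))]
spindle_tip [(0.89, array([480., 279.,  39.])), (0.28, array([ 505., -115.,   43.]))]
hook_a [(0.43, array([469., 164.,  70.]))]
```

View pics/wc_raw.png

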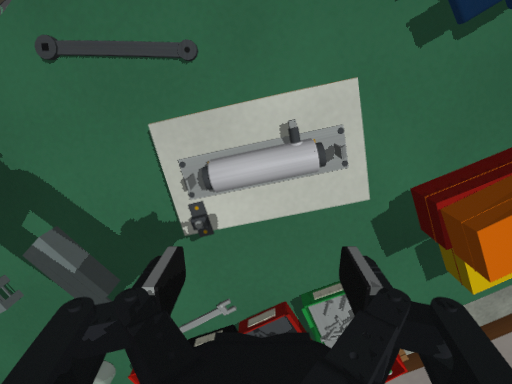

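The wrist view shows the spindle at (292,130), pointing up in the picture and right of the middle. The dark latch at (200,218) is a separate part. Plate corners are at about (180,160), (342,125), (349,166) and (187,200). Now I'll fit the plate.

Run:
```python
from h import *
P=np.load('wc.npy'); im=cv2.imread('pics/wc_raw.png')
for n,(u,v) in dict(spindle=(292,128),spinroot=(294,138),s1=(183,164),s2=(191,194),s3=(340,131),s4=(345,163),plate=(200,165),section=(250,120),latch=(200,205)).items():
    print(n,np.round(np.nanmedian(P[v-1:v+2,u-1:u+2].reshape(-1,3),0),1))
hsv=cv2.cvtColor(im,cv2.COLOR_BGR2HSV)
sec=(P[...,2]>30)&(P[...,2]<60)
rc=cv2.minAreaRect(P[sec&(abs(P[...,0]-480)<140)&(abs(P[...,1]-262)<170)][:,:2].astype(np.float32));print('section',rc)
up=(P[...,2]>62)&(P[...,2]<110)&(abs(P[...,0]-490)<120)&(abs(P[...,1]-262)<150)
print('cyl+hooks',cv2.minAreaRect(P[up][:,:2].astype(np.float32)),np.percentile(P[up][:,2],[50,99]))
g=cv2.cvtColor(im,cv2.COLOR_BGR2GRAY)
c=cv2.resize(im[70:240,140:380],None,fx=3.3,fy=3.3,interpolation=cv2.INTER_CUBIC); cv2.imwrite('pics/wcz.png',c)
```

```text
spindle [461.  325.   67.6]
spinroot [474.3 321.9  67.9]
s1 [438.7 162.   47.5]
s2 [484.1 148.1  47.4]
s3 [497.7 385.6  47.5]
s4 [544.2 375.2  47.1]
plate [451.4 183.3  46.7]
section [427.7 278.2  42.4]
latch [505.3 151.2  46.9]
section ((492.8188781738281, 266.9256286621094), (301.1935729980469, 187.84365844726562), 75.90962219238281)
cyl+hooks ((490.8561706542969, 252.85423278808594), (81.43608856201172, 249.37474060058594), 1.3817936182022095) [80.39074436 85.37351987]
```

View pics/wcz.png

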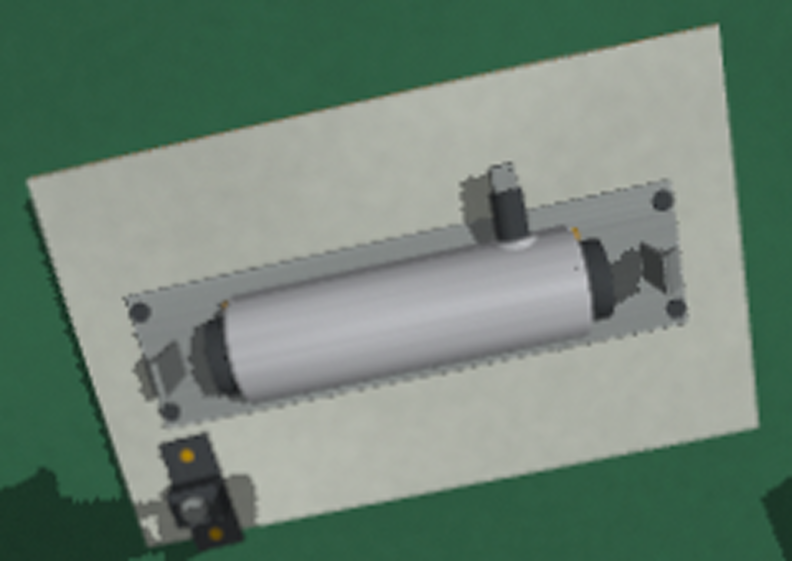

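```bash
python3 -m pendant '[[1,-33,30,0,8],[1,-33,30,0,8],[1,-33,30,0,8],[1,-33,30,0,8],[1,-33,20,0,8],[1,-33,10,0,8],[1,-33,0,0,8],[1,-33,-10,0,8],[1,-33,-10,0,8],[1,-33,-10,0,8]]'
```

```text
time: 2.9
tool_pos: [325.9, 55.9, 295.0]
tcp_rot: [-180.0, 0.0, -16.7]
ft_force: [-0.2, 0.7, 1.5]
finger_gap: 85.2
```

```bash
python3 -m pendant '[[1,44.4,18.2,0,0],[1,44.4,18.2,0,0],[1,44.4,18.2,0,0],[1,44.4,18.2,0,0],[1,44.4,18.2,0,0],[1,44.4,18.2,0,0],[1,0,0,0,8.4],[1,0,0,0,8.4],[1,0,0,0,8.4],[1,0,0,0,8.4]]'
python3 -m pendant '[[1,0,0,15,8.4],[1,0,0,15,8.4],[1,0,0,15,8.4],[1,0,0,0,0],[1,0,0,0,0]]'
python3 look.py w 550 -125 150 wk cover cover_cutout
python3 - <<'E'
from h import *
P=np.load('wk.npy')
m=(abs(P[...,0]-550)<150)&(abs(P[...,1]+125)<100)&(P[...,2]>38)&(P[...,2]<52)
rc=cv2.minAreaRect(P[m][:,:2].astype(np.float32)); print(m.sum(),rc,np.median(P[m][:,2]))
# closer corners refined: intersect depth
Q=np.load('wc.npy')
c=[Q[int(v)-1:int(v)+2,int(u)-1:int(u)+2].reshape(-1,3).mean(0) for u,v in((179.5,160.5),(341.5,126),(346.5,166.5),(190.5,198))]
c=np.array(c);print(c,c.mean(0),np.degrees(np.arctan2(*(c[1]-c[0])[1::-1])),np.degrees(np.arctan2(*(c[2]-c[3])[1::-1])))
E
```

```text
time: 3.9
tool_pos: [552.4, -123.4, 294.7]
tcp_rot: [180.0, 0.1, -50.2]
ft_force: [-0.3, -0.0, 0.3]
finger_gap: 85.5
time: 4.4
tool_pos: [552.1, -123.7, 250.3]
tcp_rot: [180.0, 0.0, -74.9]
ft_force: [-0.3, -0.3, 0.2]
finger_gap: 85.5
[ 552.53013194 -124.03333073  251.05430871] [-1.79965167e+02 -1.70360839e-02 -7.48964531e+01] [ 629.68625675 -101.80134352  394.65523756]
cover [(0.77, array([ 563., -119.,   42.]))]
cover_cutout [(0.67, array([ 565., -120.,   44.])), (0.58, array([468., 159.,  70.]))]
7080 ((548.4915161132812, -122.57332611083984), (226.18458557128906, 56.248756408691406), 14.201294898986816) 45.11687101631043
[[431.02505037 159.22706974  46.09465211]
 [492.07294733 389.6995239   46.23791938]
 [548.98828461 374.87997929  46.96358136]
 [489.13304415 142.47870413  44.94151539]] [490.30483161 266.57131926  46.05941706] 75.16411540576922 75.55728074442283
```

View pics/wk_raw.png

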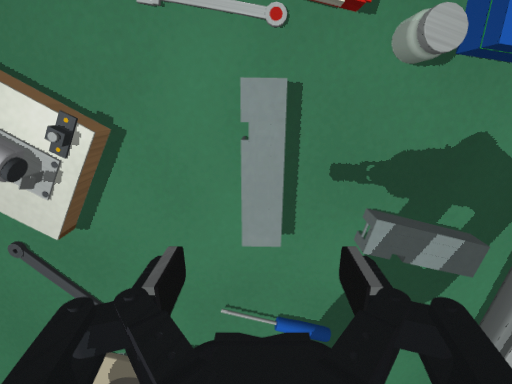

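The wrist view shows the cover upright in the picture, from (241,78) to (287,246), with its notch at (245,130) on the upper left. That is +x,+y, as expected. I'll descend and grip.

```bash
python3 -m pendant '[[1,-2.3,3.5,45,0.9],[1,0,0,45,0],[1,0,0,45,0],[1,0,0,40,0],[1,0,0,30,0],[1,0,0,20,0],[1,0,0,12,0],[1,0,0,5.5,0],[1,0,0,0,0],[1,0,0,0,0]]' 
python3 -m pendant '[[0,0,0,0,0],[0,0,0,0,0],[0,0,0,0,0],[0,0,0,0,0],[0,0,0,0,0],[0,0,0,0,0],[0,0,0,0,0],[0,0,0,0,0],[0,0,0,0,0],[0,0,0,0,0]]' 40
```

```text
time: 5.55
tool_pos: [549.4, -123.8, 9.3]
tcp_rot: [-179.9, -0.1, -76.1]
ft_force: [0.4, -0.5, -0.1]
finger_gap: 85.4
time: 6.55
tool_pos: [549.1, -123.7, 9.0]
tcp_rot: [-179.9, -0.1, -76.1]
ft_force: [-1.4, -0.4, 5.6]
finger_gap: 55.8
```

```bash
python3 -m pendant '[[0,0,0,-10,0],[0,0,0,-25,0],[0,0,0,-35,0],[0,0,0,-35,0],[0,0,0,-35,0],[0,0,0,-20,0],[0,0,0,0,0]]'
python3 -m pendant '[[0,-24,-2.3,0,0],[0,-41,-3.9,0,0],[0,-41,-3.9,0,0],[0,-41,-3.9,0,0],[0,-41,-3.9,0,0],[0,-41,-3.9,0,0],[0,-41,-3.9,0,0],[0,-41,-3.9,0,0],[0,-41,-3.9,0,0],[0,-41,-3.9,0,0]]'
python3 -m pendant '[[0,0,0,0,-8],[0,0,0,0,-8],[0,0,0,0,-8],[0,0,0,0,-8],[0,0,0,0,-8],[0,0,0,0,-8],[0,0,0,0,-8],[0,0,0,0,-5],[0,0,0,0,0],[0,0,0,0,0]]'
python3 look.py w 492 262 180 wh
python3 - <<'E'
from h import *
s=r.sense();print(s['tool_pos'],s['tcp_rot'],s['ft_force'],s['wrist_torque'],s['finger_gap'])
z=s['tool_pos'][2]+36
P=np.load('wh.npy')
print(np.nanpercentile(P[...,2],[50,90,99]))
m=(np.abs(P[...,0]-491)<140)&(np.abs(P[...,1]-267)<140)&(abs(P[...,2]-z)<7)
rc=cv2.minAreaRect(P[m][:,:2].astype(np.float32)); print(m.sum(),rc,np.median(P[m][:,2]))
c,A=P[m],None
A=np.c_[c[:,:2]-c[:,:2].mean(0),np.ones(len(c))];print(np.linalg.lstsq(A,c[:,2],rcond=None)[0])
im,S=cloud('side','side2.png')
m=(np.abs(S[...,0]-491)<140)&(np.abs(S[...,1]-267)<140)&(abs(S[...,2]-z)<6)
print(cv2.minAreaRect(S[m][:,:2].astype(np.float32)),m.sum())
E
```

```text
time: 7.25
tool_pos: [550.5, -124.1, 172.5]
tcp_rot: [-179.6, -0.2, -76.1]
ft_force: [0.4, 0.4, -1.5]
finger_gap: 55.0
time: 8.25
tool_pos: [488.6, 268.3, 166.0]
tcp_rot: [179.9, -0.0, -76.1]
ft_force: [0.2, 0.9, -0.5]
finger_gap: 55.1
time: 9.25
tool_pos: [489.4, 266.8, 166.6]
tcp_rot: [179.9, 0.1, -15.3]
ft_force: [-0.2, 0.5, -1.9]
finger_gap: 55.9
[489.6521887  266.85381828 166.87099408] [ 1.79948160e+02  6.22201436e-02 -1.52517117e+01] [509.73618909 346.6423125  310.37213851]
[489.6521887  266.85381828 166.87099408] [ 1.79948160e+02  6.22201436e-02 -1.52517117e+01] [-0.0882299   0.1072528  -1.39662458] [-0.01464955 -0.01308402  0.05393946] 55.6320114028207
[  2.25857232 239.75975077 260.70819996]
44995 ((498.8212585449219, 307.24798583984375), (148.59963989257812, 83.11798858642578), 74.49732971191406) 202.44395145693755
[-3.28159916e-03 -4.12060607e-03  2.02495095e+02]
((488.87640380859375, 266.156982421875), (230.932373046875, 79.07841491699219), 80.49800872802734) 323
```

View pics/wh_raw.png

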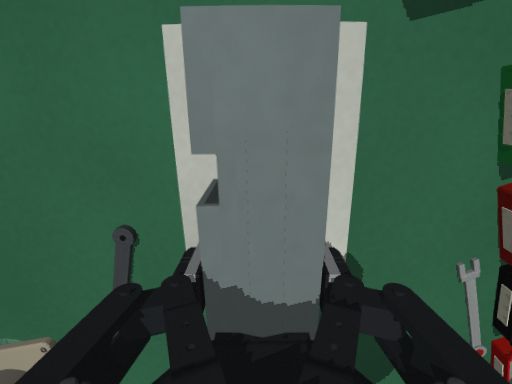

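The cover is held level, with its far end at row 11 and its notch at (205,180) on the left. I'll work out its pose in the hand from the end edge and side edges.

Run:
```python
from h import *
P=np.load('wh.npy'); 
m=np.zeros(P.shape[:2],bool); m[2:150,170:360]=True
m&=(abs(P[...,2]-202.4)<5)
Q=P[m][:,:2].astype(np.float32); rc=cv2.minAreaRect(Q); print(rc)
th=np.radians(rc[2] if rc[2]>45 else rc[2]+90); print(np.degrees(th))
a=np.array([np.cos(th),np.sin(th)]);b=np.array([-a[1],a[0]])
e=(Q@a).max(); w=((Q@b).max()+(Q@b).min())/2; print((Q@b).max()-(Q@b).min())
c=(e-113)*a+w*b; print('cover centre',c)
t=r.sense()['tool_pos'][:2]; print('tcp',t)
# 2nd estimate closer with notch etc
for yaw in(75.3,):
    d=np.array([490.7,267.1])-c; f=np.radians(-15.25)
    print('delta world',d,'tool x,y',d@[np.cos(f),np.sin(f)],d@[np.sin(f),-np.cos(f)])
```

```text
((511.0746765136719, 354.3733215332031), (50.93614196777344, 56.63075637817383), 74.93290710449219)
74.93290710449219
56.63076386935376
cover centre [488.32075007 269.85056857]
tcp [489.77935643 266.93145402]
delta world [ 2.37924993 -2.75056857] tool x,y 3.018955559342982 2.0278966910242344
```

```bash
python3 -m pendant '[[0,1,0,25,-0.3],[0,0,0,25,0],[0,0,0,15,0],[0,0,0,0,0],[0,0,0,0,0]]'
python3 - <<'E'
from h import *
s=r.sense();print(s['tool_pos'],s['tcp_rot'],s['ft_force'])
a,P=cloud('scene');b,S=cloud('side')
def crop(im,P,f):
    m=(abs(P[...,0]-491)<150)&(abs(P[...,1]-267)<150)&(P[...,2]>20)&(P[...,2]<150)
    v,u=np.where(m); c=im[v.min()-3:v.max()+4,u.min()-3:u.max()+4]; print(u.min(),v.min(),c.shape)
    return cv2.resize(c,(395,int(395*c.shape[0]/c.shape[1])),interpolation=cv2.INTER_CUBIC)
a=crop(a,P,1);b=crop(b,S,1);h=max(len(a),len(b))
pad=lambda i:cv2.copyMakeBorder(i,0,h-len(i),0,0,cv2.BORDER_CONSTANT)
cv2.imwrite('pics/ab.png',np.hstack([pad(a),pad(b)]))
E
```

```text
time: 9.85
tool_pos: [491.1, 266.9, 103.1]
tcp_rot: [180.0, 0.0, -14.8]
ft_force: [0.6, 1.0, -0.6]
finger_gap: 55.6
[491.12054304 266.8535934  103.09212401] [ 1.79989729e+02  1.50764182e-02 -1.48295697e+01] [ 0.60359337  0.97191191 -0.64028082]
269 128 (72, 112, 3)
211 128 (63, 60, 3)
```

View pics/ab.png

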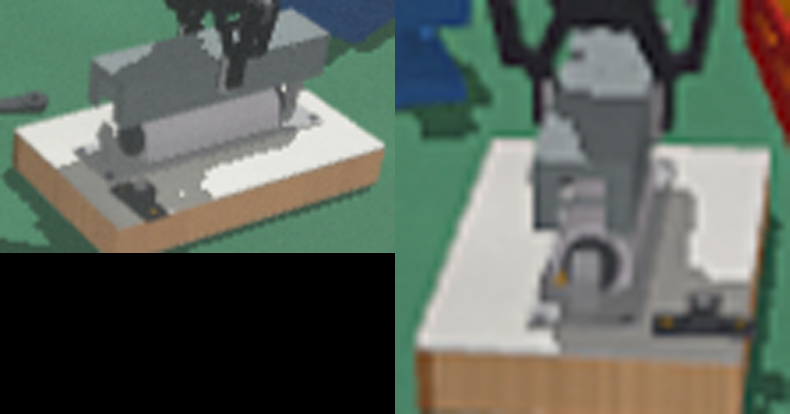

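The cover hangs over the closer and looks lined up in both views. I'll lower it gently while watching the force.

```bash
python3 -m pendant '[[0,0,0,4,0],[0,0,0,4,0],[0,0,0,4,0],[0,0,0,4,0],[0,0,0,0,0]]'; python3 -m pendant '[[0,0,0,2,0],[0,0,0,2,0],[0,0,0,2,0],[0,0,0,2,0],[0,0,0,0,0]]';python3 -c "
from h import *
s=r.sense();print(s['ft_force'],s['wrist_torque'])"
```

```text
time: 10.45
tool_pos: [490.5, 266.6, 85.8]
tcp_rot: [179.9, 0.1, -14.8]
ft_force: [-0.8, 0.5, -1.0]
finger_gap: 55.3
time: 10.95
tool_pos: [490.9, 266.7, 78.4]
tcp_rot: [180.0, 0.0, -14.8]
ft_force: [-0.1, -0.3, -0.8]
finger_gap: 55.5
[-0.11824395 -0.25302339 -0.77281007] [0.0229457  0.06277093 0.02267187]
```

```bash
python3 -m pendant '[[0,0,0,1.5,0],[0,0,0,1.5,0],[0,0,0,1.5,0],[0,0,0,0,0]]'; python3 -m pendant '[[0,0,0,1,0],[0,0,0,1,0],[0,0,0,1,0],[0,0,0,0,0]]';python3 -c "
from h import *
s=r.sense();print(s['ft_force'],s['wrist_torque'])"
```

```text
time: 11.35
tool_pos: [490.9, 266.7, 74.0]
tcp_rot: [180.0, 0.0, -14.8]
ft_force: [-0.4, -0.0, -1.0]
finger_gap: 55.5
time: 11.75
tool_pos: [491.0, 266.7, 71.1]
tcp_rot: [180.0, 0.0, -14.8]
ft_force: [0.7, -0.5, -0.6]
finger_gap: 55.3
[ 0.70571111 -0.45060262 -0.58859319] [ 0.00518106 -0.0022823   0.04717434]
```

```bash
python3 -m pendant '[[0,0,0,1,0],[0,0,0,1,0],[0,0,0,0,0]]'; python3 -m pendant '[[0,0,0,1,0],[0,0,0,0,0]]'; python3 -m pendant '[[0,0,0,1,0],[0,0,0,0,0]]';python3 -c "
from h import *
s=r.sense();print(s['ft_force'],s['wrist_torque'])"
```

```text
time: 12.05
tool_pos: [491.1, 266.7, 69.2]
tcp_rot: [180.0, -0.0, -14.8]
ft_force: [0.8, -0.5, -0.7]
finger_gap: 55.8
time: 12.25
tool_pos: [491.2, 266.7, 68.3]
tcp_rot: [180.0, -0.0, -14.8]
ft_force: [0.1, -1.6, 0.8]
finger_gap: 55.6
time: 12.45
tool_pos: [491.2, 266.7, 67.3]
tcp_rot: [180.0, -0.0, -14.8]
ft_force: [0.2, -2.6, 1.2]
finger_gap: 55.4
[ 0.1939975  -2.63525857  1.20493407] [-0.54071756  0.01201269  0.08234181]
```

Hook b (−y end) touches first, so I'll nudge the cover about 1 mm that way.

```bash
python3 -m pendant '[[0,0,1.2,0,0],[0,0,0,0,0]]';  python3 -m pendant '[[0,0,0,1,0],[0,0,0,0,0]]';python3 -c "
from h import *
s=r.sense();print(s['ft_force'],s['wrist_torque'])"
```

```text
time: 12.65
tool_pos: [490.8, 265.6, 67.3]
tcp_rot: [-180.0, -0.0, -14.8]
ft_force: [0.5, -0.7, 0.7]
finger_gap: 55.3
time: 12.85
tool_pos: [490.9, 265.7, 66.3]
tcp_rot: [-180.0, -0.0, -14.8]
ft_force: [-0.0, -0.4, 1.9]
finger_gap: 55.4
[-0.02565968 -0.40854282  1.85924184] [-0.33099096  0.02866699  0.01005055]
```

```bash
python3 -m pendant '[[0,0,0.3,1,0],[0,0,0,0,0]]'; python3 -m pendant '[[0,0,0,1,0],[0,0,0,0,0]]'; python3 -m pendant '[[0,0,0,0.7,0],[0,0,0,0,0]]';python3 -c "
from h import *
s=r.sense();print(s['ft_force'],s['wrist_torque'])"
```

```text
time: 13.05
tool_pos: [491.0, 265.5, 65.6]
tcp_rot: [-180.0, -0.0, -14.8]
ft_force: [0.1, -0.5, 3.5]
finger_gap: 55.6
time: 13.25
tool_pos: [491.2, 265.6, 64.8]
tcp_rot: [-180.0, -0.0, -14.8]
ft_force: [-0.4, -1.8, 5.6]
finger_gap: 55.5
time: 13.45
tool_pos: [491.3, 265.7, 64.4]
tcp_rot: [-179.9, -0.1, -14.8]
ft_force: [-0.8, -1.1, 6.2]
finger_gap: 55.4
[-0.77449275 -1.07936362  6.15369551] [-0.39914805  0.16620225 -0.02760147]
```

```bash
python3 -m pendant '[[0,0,0.2,1,0],[0,0,0,0,0]]' 80; python3 -m pendant '[[0,0,0,1,0],[0,0,0,0,0]]'; python3 -m pendant '[[0,0,0,1,0],[0,0,0,0,0]]';python3 -c "
from h import *
s=r.sense();print(s['ft_force'],s['wrist_torque'])"
```

```text
time: 13.65
tool_pos: [491.4, 265.6, 63.7]
tcp_rot: [-179.9, -0.1, -14.8]
ft_force: [-1.0, -0.9, 8.6]
finger_gap: 54.6
time: 13.85
tool_pos: [491.7, 265.8, 63.3]
tcp_rot: [-179.9, -0.1, -14.8]
ft_force: [-3.5, -1.0, 12.2]
finger_gap: 55.1
time: 14.05
tool_pos: [492.0, 265.9, 62.8]
tcp_rot: [-179.9, -0.1, -14.8]
ft_force: [-2.6, -0.3, 14.9]
finger_gap: 54.6
[-2.6380175  -0.28431744 14.92669988] [-0.55226616  0.54361763 -0.06980977]
```

```bash
python3 -m pendant '[[0,-0.7,0,1.5,0],[0,0,0,0,0]]'; python3 -m pendant '[[0,-0.2,0,1.5,0],[0,0,0,0,0]]'; python3 -m pendant '[[0,-0.2,0,1.5,0],[0,0,0,0,0]]';python3 -c "
from h import *
s=r.sense();print(s['ft_force'],s['wrist_torque'])"
```

```text
time: 14.25
tool_pos: [492.2, 266.3, 62.2]
tcp_rot: [-179.8, -0.2, -14.8]
ft_force: [-1.5, -1.8, 19.4]
finger_gap: 55.0
time: 14.45
tool_pos: [492.1, 266.0, 60.2]
tcp_rot: [-179.9, -0.3, -14.8]
ft_force: [2.6, -2.0, 13.1]
finger_gap: 55.0
time: 14.65
tool_pos: [491.4, 265.3, 58.0]
tcp_rot: [-179.9, -0.2, -14.8]
ft_force: [0.6, -4.8, 11.9]
finger_gap: 54.8
[ 0.57492853 -4.77769119 11.8919206 ] [-1.10422362  0.08485451 -0.11335714]
```

```bash
python3 -m pendant '[[0,0,0.3,1,0],[0,0,0,0,0]]'; python3 -m pendant '[[0,0,0,1,0],[0,0,0,0,0]]'; python3 -m pendant '[[0,0,0,1,0],[0,0,0,0,0]]';python3 -c "
from h import *
s=r.sense();print(s['ft_force'],s['wrist_torque'])
z=s['tool_pos'][2]+35.6
for n in('wrist','side'):
    im,P=cloud(n,n+'p.png')
    a=np.array([.254,.967]);Q=P[...,:2]-[491,266.5];l=Q@a;t=Q@[-a[1],a[0]]
    for lo,hi in((-110,-80),(-75,-45),(45,75),(80,110)):
        m=(l>lo)&(l<hi)&(abs(t)<15)&(P[...,2]>75)&(P[...,2]<110);print(n,lo,m.sum(),np.round(np.median(P[m][:,2]),1) if m.any() else '')
"
```

```text
time: 14.85
tool_pos: [490.6, 264.9, 56.1]
tcp_rot: [-180.0, -0.1, -14.8]
ft_force: [0.0, -6.5, 8.7]
finger_gap: 55.1
time: 15.05
tool_pos: [490.5, 265.0, 54.9]
tcp_rot: [-180.0, -0.1, -14.8]
ft_force: [0.9, -5.0, 5.7]
finger_gap: 55.1
time: 15.25
tool_pos: [490.6, 265.1, 54.6]
tcp_rot: [-180.0, -0.1, -14.8]
ft_force: [-2.3, -6.3, 12.2]
finger_gap: 55.0
[-2.27019546 -6.31609617 12.17342248] [-0.02886898  0.40416796  0.02599448]
wrist -110 0 
wrist -75 0 
wrist 45 5585 90.6
wrist 80 7327 90.5
side -110 41 92.6
side -75 24 93.4
side 45 19 93.9
side 80 1 90.4
```

The force now climbs steeply and the roof is level at about 90.5 mm, so the cover is probably home. I'll add a little more push, then release and press each end.

```bash
python3 -m pendant '[[0,0,0,1,0],[0,0,0,0,0]]'; python3 -m pendant '[[0,0,0,1,0],[0,0,0,0,0]]'; python3 -m pendant '[[0,0,0,1.5,0],[0,0,0,0,0]]';python3 -c "
from h import *
s=r.sense();print(s['ft_force'],s['wrist_torque'])"
```

```text
time: 15.55
tool_pos: [490.6, 265.1, 54.6]
tcp_rot: [-180.0, -0.1, -14.8]
ft_force: [-6.8, -8.2, 20.9]
finger_gap: 55.3
time: 15.75
tool_pos: [490.7, 265.1, 54.6]
tcp_rot: [-180.0, -0.1, -14.8]
ft_force: [-11.7, -10.5, 29.5]
finger_gap: 55.1
time: 15.95
tool_pos: [490.7, 265.1, 54.5]
tcp_rot: [-180.0, -0.1, -14.8]
ft_force: [-19.6, -14.2, 44.1]
finger_gap: 55.0
[-19.58617269 -14.22907391  44.09979165] [-1.10096312  3.06086335  0.04190685]
```

It's bottomed out at 44 N. I'll relieve the push, open, and back away.

```bash
python3 -m pendant '[[0,0,0,-2,0],[0,0,0,-2,0],[0,0,0,0,0],[1,0,0,0,0],[1,0,0,0,0],[1,0,0,0,0],[1,0,0,0,0],[1,0,0,0,0],[1,0,0,0,0],[1,0,0,0,0]]'; python3 -m pendant '[[1,0,0,-10,0],[1,0,0,-30,0],[1,0,0,-45,0],[1,0,0,-45,0],[1,0,0,-40,0],[1,0,-40,0,0],[1,0,-40,0,0],[1,0,0,0,0],[1,0,0,0,0]]'
python3 -c "
from h import *
print(r.sense()['tool_pos'])
for n in('wrist','scene'):
    im,P=cloud(n,n+'q.png')
    a=np.array([.254,.967]);Q=P[...,:2]-[491,266.5];l=Q@a;t=Q@[-a[1],a[0]]
    m=(abs(l)<125)&(abs(t)<35)&(P[...,2]>82)&(P[...,2]<102);print(cv2.minAreaRect(P[m][:,:2].astype(np.float32)))
    for lo,hi in((-110,-80),(-75,-45),(-20,20),(45,75),(80,110)):
        m=(l>lo)&(l<hi)&(abs(t)<15)&(P[...,2]>75)&(P[...,2]<110);print(n,lo,m.sum(),np.round(np.median(P[m][:,2]),1) if m.any() else '')
    for lo,hi in((-121,-116),(116,121)):
        m=(l>lo)&(l<hi)&(abs(t)<25)&(P[...,2]>35)&(P[...,2]<60);print('plate',m.sum(),np.round(np.median(P[m][:,2]),1) if m.any() else '')
"
```

```text
time: 16.95
tool_pos: [489.5, 265.2, 53.5]
tcp_rot: [180.0, 0.0, -14.8]
ft_force: [0.4, -0.2, 0.5]
finger_gap: 85.5
time: 17.85
tool_pos: [509.7, 343.0, 223.7]
tcp_rot: [180.0, 0.0, -14.7]
ft_force: [0.1, -0.5, -0.3]
finger_gap: 85.4
[509.73392165 343.03460334 223.69119044]
((488.8192138671875, 268.4808654785156), (225.63766479492188, 56.253334045410156), 75.30150604248047)
wrist -110 431 90.4
wrist -75 490 90.5
wrist -20 794 90.6
wrist 45 714 90.7
wrist 80 811 90.5
plate 0 
plate 172 46.8
((491.8904724121094, 265.4691467285156), (228.26345825195312, 63.593162536621094), 76.10661315917969)
scene -110 48 90.6
scene -75 40 90.6
scene -20 57 90.6
scene 45 40 90.5
scene 80 38 91.1
plate 15 46.2
plate 0
```

View pics/wristq.png

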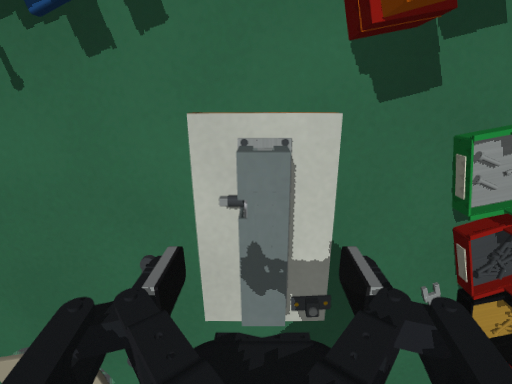

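The cover is on, with the spindle at (230,202) showing through the notch and the roof level at 90.5 mm over a plate at about 46.5 mm. To make sure of both clicks, I'll press each end with shut fingers at about 30 N.

```bash
python3 -m pendant '[[0,0,-15,30,0],[0,0,0,40,0],[0,0,0,30,0],[0,0,0,20,0],[0,0,0,6,0],[0,0,0,0,0],[0,0,0,0,0],[0,0,0,0,0],[0,0,0,3,0],[0,0,0,0,0]]'; python3 -m pendant '[[0,0,0,2,0],[0,0,0,0,0]]'; python3 -m pendant '[[0,0,0,1,0],[0,0,0,0,0]]'
```

```text
time: 18.95
tool_pos: [514.0, 357.1, 95.0]
tcp_rot: [-180.0, -0.0, -14.8]
ft_force: [-0.7, -0.6, 0.1]
finger_gap: -0.1
time: 19.15
tool_pos: [513.6, 357.0, 92.3]
tcp_rot: [180.0, 0.0, -14.8]
ft_force: [-0.4, 0.6, -0.8]
finger_gap: 0.2
time: 19.35
tool_pos: [513.6, 357.0, 91.3]
tcp_rot: [180.0, 0.0, -14.8]
ft_force: [0.3, -0.3, 0.1]
finger_gap: 0.1
```

```bash
python3 -m pendant '[[0,0,0,1.5,0],[0,0,0,0,0]]'; python3 -m pendant '[[0,0,0,1,0],[0,0,0,0,0]]'; python3 -m pendant '[[0,0,0,1,0],[0,0,0,0,0]]'
```

```text
time: 19.55
tool_pos: [513.7, 356.9, 89.8]
tcp_rot: [180.0, 0.0, -14.8]
ft_force: [-0.0, -0.4, 0.8]
finger_gap: -0.2
time: 19.75
tool_pos: [513.9, 357.1, 89.6]
tcp_rot: [-180.0, -0.0, -14.8]
ft_force: [-2.2, -1.6, 4.9]
finger_gap: -0.1
time: 19.95
tool_pos: [514.0, 357.1, 89.6]
tcp_rot: [-180.0, -0.0, -14.8]
ft_force: [-5.2, -3.2, 11.1]
finger_gap: 0.2
```

```bash
python3 -m pendant '[[0,0,0,1.5,0],[0,0,0,0.8,0],[0,0,0,0,0]]'; python3 -m pendant '[[0,0,0,-4,0],[0,0,0,-16,0],[0,0,35,0,0],[0,0,40,0,0],[0,0,40,0,0],[0,0,40,0,0],[0,0,30,0,0],[0,0,0,0,0],[0,0,0,12,0],[0,0,0,0,0]]';python3 -m pendant '[[0,0,0,3,0],[0,0,0,0,0]]';  python3 -m pendant '[[0,0,0,1.5,0],[0,0,0,0,0]]'
```

```text
time: 20.25
tool_pos: [514.2, 357.2, 89.5]
tcp_rot: [-180.0, -0.1, -14.8]
ft_force: [-12.0, -7.8, 25.8]
finger_gap: -0.2
time: 21.25
tool_pos: [465.9, 178.6, 92.4]
tcp_rot: [180.0, 0.1, -14.8]
ft_force: [-0.7, -0.5, 0.3]
finger_gap: -0.2
time: 21.45
tool_pos: [466.2, 178.8, 90.1]
tcp_rot: [180.0, 0.1, -14.7]
ft_force: [-0.3, 0.2, 0.2]
finger_gap: 0.2
time: 21.65
tool_pos: [466.8, 178.7, 89.6]
tcp_rot: [-180.0, -0.0, -14.8]
ft_force: [-0.5, 0.8, 3.4]
finger_gap: -0.2
```

Contact at 89.6 mm here too, so the cover is level. I'll press to about 30 N and retreat.

```bash
python3 -m pendant '[[0,0,0,1.5,0],[0,0,0,1.5,0],[0,0,0,0,0]]'; python3 -m pendant '[[0,0,0,-4,0],[0,0,0,-16,0],[0,0,0,-40,0],[0,0,0,-40,0],[0,0,-40,-30,0],[0,0,-40,0,0],[0,0,-40,0,0],[0,0,0,0,0],[0,0,0,0,0],[0,0,0,0,0]]'
python3 -c "
from h import *
im,P=cloud('wrist','final.png')
a=np.array([.254,.967]);Q=P[...,:2]-[491,266.5];l=Q@a;t=Q@[-a[1],a[0]]
m=(abs(l)<125)&(abs(t)<35)&(P[...,2]>82)&(P[...,2]<102);print(cv2.minAreaRect(P[m][:,:2].astype(np.float32)))
for lo,hi in((-110,-80),(-20,20),(80,110)):
    m=(l>lo)&(l<hi)&(abs(t)<15)&(P[...,2]>75)&(P[...,2]<110);print(lo,m.sum(),np.round(np.median(P[m][:,2]),1) if m.any() else '')
m=(l>116)&(l<121)&(abs(t)<25)&(P[...,2]>35)&(P[...,2]<60);print('plate',np.round(np.median(P[m][:,2]),1))
from bench import hand_in
hand_in()
"
```

```text
time: 21.95
tool_pos: [467.0, 178.7, 89.5]
tcp_rot: [-180.0, -0.0, -14.8]
ft_force: [-14.2, -3.0, 28.6]
finger_gap: -0.2
time: 22.95
tool_pos: [497.0, 293.6, 215.9]
tcp_rot: [180.0, 0.0, -14.8]
ft_force: [-0.1, -0.0, 0.4]
finger_gap: 0.0
((497.4570007324219, 299.9679260253906), (159.9611053466797, 56.295780181884766), 75.18189239501953)
-110 0 
-20 975 90.7
80 989 90.5
plate 46.6
the job is handed in; nothing more can be done
```

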